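Index the sample carousel and show a tube to the light pad

TASK

Turn the carousel by its knob, all the way to the stop, so that the red-capped tube comes to stand in the opening of the hold-down rail; then draw that tube up out of its cup, carry it over the light pad and lean it about 45 degrees from upright, cap end up, to look it through. Finish while still holding it there in the gripper, still and leaning, its middle over the middle of the pad and 10 to 24 cm above it, touching nothing else. Leave the carousel at that stop, the blue-capped tubes in their cups and the other things on the bench where they are.

Things in the scene. Friction and masses are not known exactly. Their poses are not given: they have to be found in the camera images.
- tube_red_mid (a point): capped sample tube, 100 mm long: clear body 25 mm across, white label, red cap 32 mm across on the top 22 mm. Point: tube centre, half-way up; z along the tube to the cap (cap middle 39 mm along z). Stands upright in a carousel cup (rim 95 mm, tube centre 95 mm, cap top 145 mm above the bench; cup bore 29 mm, 50 mm deep). 30 to 65 g. Starts in a cup beside the opening, left or right.
- carousel: white round housing, fixed, 300 mm across, 30 mm high; origin: centre of its underside, on the rotor axis. A 5 mm steel rail circles over the tube caps at radius 100 mm (rail middle 158 mm above the bench), so no tube can be lifted under it; 4 posts at radius 138 mm. The rail is open for 40 degrees either side of the housing's -x (yellow mark): the opening.
- port (a point): middle of the opening: 100 mm from the rotor axis along the housing's -x, 95 mm above the bench, where the centre of a tube is when it stands in the opening. Axes as the housing's.
- rotor (a joint): angle of the rotor (grey 250 mm disc with 4 cups at radius 100 mm, and the knob), rad, positive counter-clockwise from above. Turns stiffly (0.05 N m), stays where left; hard stops at -1.1 and +1.1. At +1.1 one, at -1.1 the other of the two cups beside the opening stands exactly in it. Starts at 0.
- knob (a point): centre of the black bar knob on top of the rotor, on its axis, 182 mm above the bench. Bar 60 mm long (point x, level), 14 mm thick (y), 32 mm high (166 to 198 mm above the bench); turns with the rotor. At rotor 0 its x lies along the housing's x. It can twist about 0.1 rad in the fingers, so turn 0.2 rad beyond the stop to reach it.
- pad_mid (a point): light pad, a grey slab with a white glowing top, 180 x 140 mm, 12 mm high, fixed to the bench. The point is the centre of its top face; x along the 180 mm side.
- tube_blue1_mid (a point): capped sample tube, 100 mm long: clear body 25 mm across, white label, blue cap 32 mm across on the top 22 mm. Point: tube centre, half-way up; z along the tube to the cap (cap middle 39 mm along z). Stands upright in a carousel cup (rim 95 mm, tube centre 95 mm, cap top 145 mm above the bench; cup bore 29 mm, 50 mm deep). A bystander; stays in its cup.
- tube_blue2_mid (a point): capped sample tube, 100 mm long: clear body 25 mm across, white label, blue cap 32 mm across on the top 22 mm. Point: tube centre, half-way up; z along the tube to the cap (cap middle 39 mm along z). Stands upright in a carousel cup (rim 95 mm, tube centre 95 mm, cap top 145 mm above the bench; cup bore 29 mm, 50 mm deep). A bystander; stays in its cup.
- tube_blue3_mid (a point): capped sample tube, 100 mm long: clear body 25 mm across, white label, blue cap 32 mm across on the top 22 mm. Point: tube centre, half-way up; z along the tube to the cap (cap middle 39 mm along z). Stands upright in a carousel cup (rim 95 mm, tube centre 95 mm, cap top 145 mm above the bench; cup bore 29 mm, 50 mm deep). A bystander; stays in its cup.
- jar: specimen jar, 56 mm in diameter, 60 mm high, yellow lid; origin at the centre of its underside. Bystander.
- bottle: white bottle with a blue cap, 66 mm in diameter, 150 mm high; origin at the centre of its underside. Bystander.
- slidebox: pink and white box of slides, 85 x 85 x 50 mm; origin at the centre of its underside. Bystander.
- pencil: orange pencil, 150 mm long (x), 9 mm thick, lying; origin at the centre of its underside. Bystander.
- counter: small grey tally counter, 70 x 50 x 35 mm; origin at the centre of its underside. Bystander.
Mind the look-alikes: they are no part of the job. Leave any yellow look-alike of the part that bears tube_red_mid alone.

How it is judged (in metres and radians):
On the way, in this order (a step that is already met when the one before it is completed fails the run):
1. the rotor is at its stop, with the red-capped tube standing in the opening ((value of joint rotor above 1 rad or value of joint rotor below -1 rad) and horizontal distance between tube_red_mid and port below 0.014 m and height (world z) of tube_red_mid below 0.11 m), for 0.2 s.
2. the red-capped tube is drawn up out of its cup, by the gripper (height (world z) of tube_red_mid above 0.147 m and contact force between tube_red and the fingers above 0.5 N), for 0.1 s.
At the end, for the whole second after the job is handed in: Red-capped tube held still by the fingers, its centre within 50 mm (horizontally) of the pad's centre, 105 to 260 mm above the bench, leaning 32 to 58 degrees from upright, cap end up, touching neither pad nor carousel; rotor still within 0.1 rad of its stop (horizontal distance between tube_red_mid and pad_mid below 0.05 m and height (world z) of tube_red_mid between 0.105 and 0.26 m and angle between tube_red_mid's own z axis and vertical between 0.56 and 1.02 rad and contact force between tube_red and the fingers above 1 N and contact force between tube_red and pad below 0.05 N and contact force between tube_red and carousel below 0.05 N and linear speed of tube_red below 0.02 m/s and angular speed of tube_red below 0.2 rad/s and (value of joint rotor above 1 rad or value of joint rotor below -1 rad)); the arm keeps its last pose, push and grip.
It fails at once if a blue-capped tube is drawn out or knocked over (height (world z) of any of tube_blue1_mid, tube_blue2_mid, tube_blue3_mid above 0.125 m or angle between any of tube_blue1_mid, tube_blue2_mid, tube_blue3_mid's own z axis and vertical above 0.4 rad).
It fails at once if something else on the bench is pushed 30 mm or more away, or toppled (distance of any of jar, bottle, slidebox, pencil, counter from where it was at the start of the episode above 0.03 m or angle between any of bottle, jar's own z axis and vertical above 0.5 rad).
It also fails if it takes over 51 s, if anything falls off the work surface, if the arm or the gripper's body presses on something with over 40 N, if the wrist force passes 120 N, or if a joint passes its speed limit or range.

ROBOT

A 6-joint arm with a two-finger parallel gripper is mounted at the origin on the work surface. World frame = base frame: x ahead of the robot, y to its left, z up, the work surface at z = 0. Lengths are in m, angles in degrees, forces in N, time in s.
With the tool pointing down it reaches from about 0.375 to 0.9 m from the base axis. Payload 3.1 kg.
Tool frame: the origin (TCP) lies at the very end of the fingers, on their centre line; the grasp point (between the pads) lies 19 mm behind it (bot.grip_point_offset is the distance from the TCP to the grasp point, in m); z points along the fingers, x is the direction in which the jaws open and shut, and the axes are right-handed (so a half turn about z gives the same grasp; the last joint's range is limited). The gripper opens to 87 mm and grips with 3 to 60 N. Pads are 19 mm wide; open, the fingers measure 117 mm over their backs; the gripper's body (75 mm by 190 mm) begins 51 mm behind the grasp point.
Start: joints at [58.929, 30.224, 82.088, -0, 67.689, -10.227], TCP at [0.222, 0.584, 0.223] pointing down, gripper open.
Joint ranges: [-176.69, 176.69], [-43.24, 126.21], [12.49, 139.97], [-82, 262], [0, 151.66], [-163.58, 163.58]. Speed limits (degrees/s): [159.86, 159.86, 180, 180, 180, 180].

INTERFACE

Orientations are given as a 3x3 rotation matrix whose columns are the frame's x, y, z axes.
In Python, from rig import bot, capture, recognise, place_of gives the robot as it stands.
- The arm moves only by the tool send_rows, never from a script. Its argument "motion" is a list of rows, each a list of 2 entries, a list of its own where there are three numbers: the shift along the tool's x, y, z in mm, then the turn about the tool's z in rad. A call has exactly 5 rows; each row shifts and turns the pose as measured when the row begins, along the tool's axes as they then stand; what a row does not reach is not made up. A row lasts 1/12 s, in which the tool goes at most 41.7 mm and 7.16 degrees, less where a joint would pass 70% of its speed; a pose out of reach is approached as far as the arm can. A call with a gripper value outside its range is refused whole. "gripper" is the closure, from 0 (fully open) to 1 (shut), set as the call begins (left out, the last holds). The fingers move at their own pace and stop on an object; the grip force is fixed at half the most. Time passes only in rows, so rows that do not move let the fingers close, or fill a call up. It gives the time, the measured TCP pose, the force and the opening at its end, in the units of the state.
- bot.read_state(): the state, without advancing time (a new reading comes with each control period).
- capture(name): name is "scene" or "top" or "wrist"; returns a dict with "image" (420x560x3 uint8, blue, green, red), "fx", "fy", "cx", "cy" (pixels), "rvec" (rotation vector, rad) and "tvec" (3), from world to camera coordinates, as OpenCV has them. Camera axes: x right, y down, z forward; pixel columns grow to the right and rows downward; lengths in m; the calibration is good to about 2 mm. A picture is of the moment at which its call begins. There is no depth.
- bot.hand_in(): hands the job in, once; it reports no verdict.
Trained networks look in the newest picture that a camera, given by its name, has taken for a name from the list of things; names that differ only in an ending like _2 or _b are one class to them, and where a whole thing is asked for, a point or a joint stands for the part that bears it (a point fixed in the world has none). Each returns a list of dicts, best first, with "p" (0 to 1); they miss things now and then, are a little off and sometimes report something else, mostly with a low value. They report only what shows in the picture. A call takes as long as a camera call. They do not tell look-alikes from the thing itself.
- recognise(camera, target): "xy" ([column, row] in pixels, amid what is visible of it).
- place_of(camera, target): "xy" ([column, row] in pixels: a listed point, or the origin of a listed thing).
The state is a dict: "time_s": time; "joint_positions": joint angles; "qvel": joint speeds; "tau": joint torques, N m; "position": TCP position; "tcp_rot": TCP orientation; "force": force on the tool from outside, world axes, zero at the start; "moment": the same for the moment, N m; "opening": opening from 0.0 (shut) to 1.0 (fully open).
Only numpy, scipy, OpenCV 4.12 (cv2) and the standard library are available. Lean on these libraries where they do the work, as an engineer would, in place of code of your own. Each camera call takes 0.05 s, during which the arm holds its last target.

## Working session

There is one attempt and no reset: what is moved stays moved. The work goes in short steps, Python scripts to look and compute and a tool call to move; the robot and the scene stay as the last step left them, time stands still between calls to the robot, and variables do not carry over. Pictures are saved under pics/ and viewed, and the job is handed in when it is done.

Besides the shell and the picture viewer there is one more tool, called after ">>>" in YAML: its name, and indented under it one key for each argument. send_rows: Moves the arm, as the interface text tells. Its arguments: {"type":"object","properties":{"motion":{"type":"array","items":{"type":"array"}},"gripper":{"type":"number"}},"required":["motion"]}

```bash
mkdir -p pics; ls; python3 - <<'E'
from rig import bot,capture,recognise,place_of
import cv2
for n in ("scene","top","wrist"):
    c=capture(n); cv2.imwrite(f"pics/{n}0.png",c["image"]); print(n,c["fx"],c["cx"],c["cy"],c["rvec"],c["tvec"])
    for t in ["tube_red_mid","carousel","port","knob","pad_mid","jar","bottle","slidebox","pencil","counter","tube_blue1_mid"]:
        try: print(t,[(r["xy"],round(r["p"],2)) for r in place_of(n,t)][:5])
        except Exception as e: print(t,e)
print(bot.read_state())
E
```

```text
pics
scene 381.4300967986091 285.3021820947575 210.70445085049002 [ 0.726435    2.77047671 -0.8627529 ] [ 0.50229383 -0.1395519   1.18160159]
tube_red_mid [([276.0, 208.9], 0.65), ([335.3, 242.5], 0.54)]
carousel []
port [([370.6, 271.8], 0.7)]
knob [([335.8, 259.9], 0.82)]
pad_mid [([264.0, 168.2], 0.73)]
jar []
bottle [([372.6, 402.8], 0.55)]
slidebox [([415.8, 377.9], 0.74)]
pencil [([233.0, 134.6], 0.42)]
counter [([422.0, 291.7], 0.87)]
tube_blue1_mid [([364.8, 308.3], 0.64)]
top 477.52414964851596 274.3444549450912 209.36097646856365 [ 2.19122141 -2.19952163  0.06585784] [-1.33857657e-03  5.41870016e-01  1.41348289e+00]
tube_red_mid [([236.2, 226.0], 0.64), ([300.6, 202.9], 0.59)]
carousel [([180.5, 280.6], 0.47)]
port [([196.8, 239.6], 0.94)]
knob [([206.7, 197.7], 0.88)]
pad_mid [([357.1, 215.6], 0.97)]
jar [([302.6, 135.9], 0.55), ([238.4, 231.3], 0.34)]
bottle [([134.4, 189.8], 0.93)]
slidebox [([128.4, 227.7], 0.88), ([179.7, 280.1], 0.48)]
pencil [([428.2, 216.6], 0.48)]
counter [([207.7, 198.6], 0.74), ([235.8, 228.7], 0.47)]
tube_blue1_mid [([174.5, 206.0], 0.41)]
wrist
[... 331 characters left out ...]
  8.20878349e+01,  6.91562134e-04,
        6.76899275e+01, -1.02262203e+01]), 'qvel': array([ 0.01966525, -0.0447217 , -0.09752427,  0.09208855, -0.06178078,
       -0.10828469]), 'tau': array([ 1.93307969e-04, -4.39999330e+01, -1.76975709e+01,  6.34091184e-02,
        5.05668169e-02, -3.86845704e-05]), 'position': array([0.22235264, 0.58408071, 0.22254925]), 'tcp_rot': array([[ 3.55858149e-01,  9.34539982e-01, -1.96313481e-05],
       [ 9.34539982e-01, -3.55858150e-01, -1.09435327e-05],
       [-1.72131441e-05, -1.44519344e-05, -1.00000000e+00]]), 'force': array([ 1.01710323, -0.39837603,  0.58360078]), 'moment': array([-0.01201361,  0.03370076, -0.01320316]), 'opening': 0.9976335751159957}
```

View pics/scene0.png

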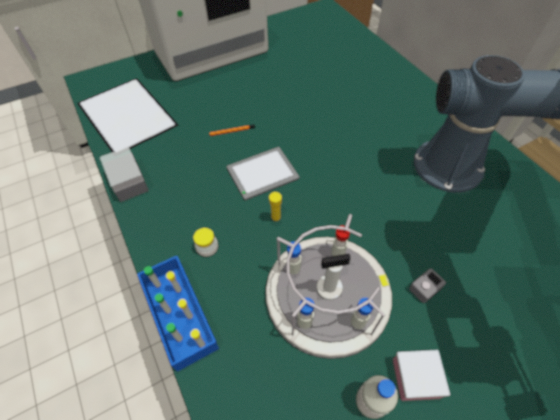

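View pics/top0.png

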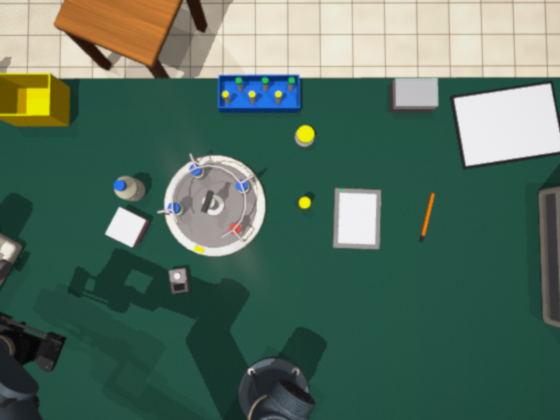

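```bash
cat > h.py <<'E'
import numpy as np,cv2
def cam(c):
    K=np.array([[c["fx"],0,c["cx"]],[0,c["fy"],c["cy"]],[0,0,1.]]);R=cv2.Rodrigues(np.array(c["rvec"]))[0];return K,R,np.array(c["tvec"]).ravel()
def ray(c,px,z):
    K,R,t=cam(c);d=R.T@np.linalg.solve(K,[px[0],px[1],1]);o=-R.T@t
    return o+d*(z-o[2])/d[2]
def proj(c,p):
    K,R,t=cam(c);q=K@(R@np.array(p)+t);return q[:2]/q[2]
E
python3 - <<'E'
import cv2
a=cv2.imread("pics/top0.png")[120:310,100:420]; cv2.imwrite("pics/topc.png",cv2.resize(a,None,fx=2.5,fy=2.5,interpolation=cv2.INTER_CUBIC))
a=cv2.imread("pics/scene0.png")[120:350,220:450]; cv2.imwrite("pics/scenec.png",cv2.resize(a,None,fx=2.6,fy=2.6,interpolation=cv2.INTER_CUBIC))
E
```

```text
(no output)
```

View pics/topc.png

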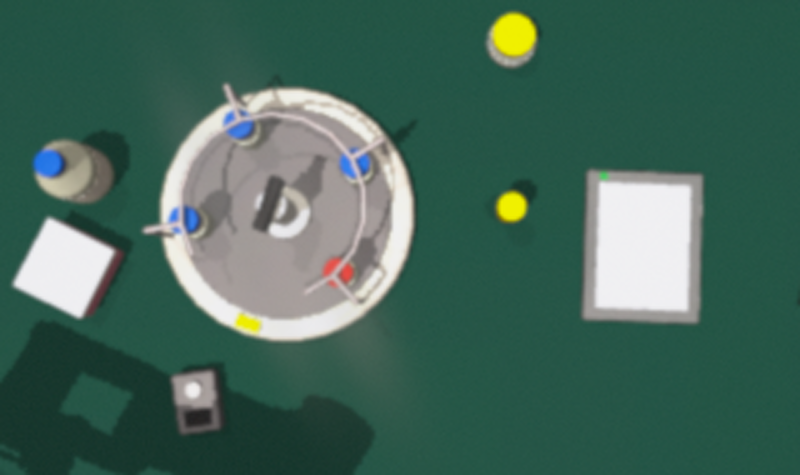

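View pics/scenec.png

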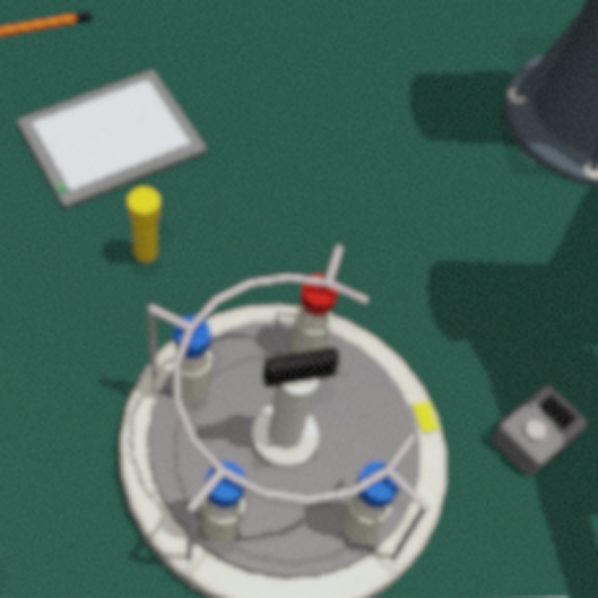

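```bash
python3 - <<'E'
from rig import capture,place_of,bot
from h import *
c=capture("top");s=capture("scene")
import cv2
def fit(m): 
    return m
# housing outer circle at z=.03: crop white ellipse extents from pic
img=c["image"]
g=np.array([[100+160/2.5,120+213/2.5],[100+413/2.5,120+213/2.5],[100+287/2.5,120+87/2.5],[100+287/2.5,120+341/2.5]])
W=[ray(c,p,.03) for p in g]; print(W, (W[0]+W[1])/2,(W[2]+W[3])/2)
C=np.array([(W[2]+W[3])[0]/2,(W[0]+W[1])[1]/2])
mk=ray(c,(199.2,249.2),.03); print("mark",mk)
kn=ray(c,(206.9,201.2),.198);print("knob top crop",kn)
for cc,n in((c,"top"),(s,"scene")):
  for t,z in(("knob",.182),("port",.095),("pad_mid",.012),("tube_red_mid",.095)):
    print(n,t,[(ray(cc,r["xy"],z).round(4),round(r["p"],2)) for r in place_of(n,t)][:2])
red=ray(c,(235.2,228.4),.145);print("red cap",red)
for p in [(174.6,207.6),(195.4,170),(242,185)]: print("blue",ray(c,p,.145))
# pad corners
for p in [(586,171),(702,175),(698,322),(583,318)]: print(ray(c,(100+p[0]/2.5,120+p[1]/2.5),.012))
# knob mask
hsv=img[185:220,190:225].astype(int).max(2); ys,xs=np.where(hsv<70); print(len(xs), xs.mean()+190,ys.mean()+185); 
P=np.array([ray(c,(x+190,y+185),.198)[:2] for x,y in zip(xs,ys)]);u,sv,vt=np.linalg.svd(P-P.mean(0),full_matrices=False);print("knob",P.mean(0),vt[0],np.degrees(np.arctan2(vt[0][1],vt[0][0])))
print(bot.grip_point_offset,dir(bot),bot.read_state()["time_s"])
E
```

```text
[array([0.55455572, 0.32311195, 0.03      ]), array([0.55347095, 0.02371297, 0.03      ]), array([0.70438825, 0.17334363, 0.03      ]), array([0.40304501, 0.17243303, 0.03      ])] [0.55401333 0.17341246 0.03      ] [0.55371663 0.17288833 0.03      ]
mark [0.42435096 0.21840768 0.03      ]
knob top crop [0.55365424 0.17330507 0.198     ]
top knob [(array([0.5657, 0.1697, 0.182 ]), 0.78), (array([0.5382, 0.2625, 0.182 ]), 0.2)]
top port [(array([0.5906, 0.3915, 0.095 ]), 0.62), (array([0.4572, 0.1996, 0.095 ]), 0.55)]
top pad_mid [(array([ 0.5188, -0.2448,  0.012 ]), 0.89), (array([0.6217, 0.0866, 0.012 ]), 0.6)]
top tube_red_mid [(array([0.4883, 0.1001, 0.095 ]), 0.49), (array([ 0.5546, -0.0807,  0.095 ]), 0.42)]
scene knob [(array([0.5528, 0.1667, 0.182 ]), 0.69)]
scene port [(array([0.4672, 0.2025, 0.095 ]), 0.81)]
scene pad_mid [(array([ 0.4997, -0.261 ,  0.012 ]), 0.74)]
scene tube_red_mid [(array([ 0.5686, -0.0542,  0.095 ]), 0.85), (array([0.4872, 0.0994, 0.095 ]), 0.72)]
red cap [0.48330891 0.10356522 0.145     ]
blue [0.54041916 0.26820342 0.145     ]
blue [0.64302908 0.21226928 0.145     ]
blue [0.6014673  0.08511203 0.145     ]
[ 0.60449634 -0.18423298  0.012     ]
[ 0.59918037 -0.32381279  0.012     ]
[ 0.42289524 -0.31615577  0.012     ]
[ 0.42821099 -0.17872739  0.012     ]
1 207.0 207.0
knob [0.53849455 0.17298481] [1. 0.] 0.0
0.0187 ['PlanningError', '__class__', '__delattr__', '__dict__', '__dir__', '__doc__', '__eq__', '__format__', '__ge__', '__getattribute__', '__getstate__', '__gt__', '__hash__', '__init__', '__init_subclass__', '__le__', '__lt__', '__module__', '__ne__', '__new__', '__reduce__', '__reduce_ex__', '__repr__', '__setattr__', '__sizeof__', '__str__', '__subclasshook__', '__weakref__', 'grip_point_offset', 'hand_in', 'read_state'] 2.3
```

>>> send_rows:
  motion:
    - [[-20, 34, 0], -0.03]
    - [[-20, 34, 0], 0]
    - [[-20, 34, 0], 0]
    - [[-20, 34, 0], 0]
    - [[-20, 34, 0], 0]
  gripper: 0

```text
time_s: 2.72
position: [0.3484, 0.4363, 0.2222]
tcp_rot: [[0.312, 0.95, 0.001], [0.95, -0.312, 0.007], [0.007, -0.001, -1.0]]
force: [0.3, 0.5, 0.5]
opening: 0.999
```

```bash
cat >> h.py <<'E'
def rem(target,yaw=None):
    from rig import bot
    s=bot.read_state();R=s["tcp_rot"];d=R.T@(np.array(target)-s["position"])*1000
    y=np.degrees(np.arctan2(R[1,0],R[0,0]))
    print("t",s["time_s"],"pos",s["position"].round(4),"yaw",y.round(2),"rem mm",d.round(1),"turn rad",None if yaw is None else round(-np.radians(yaw-y),3),"F",s["force"].round(1),"open",round(s["opening"],3),"q",s["joint_positions"].round(1),"tilt",np.degrees(np.arccos(-R[2,2])).round(2))
E
python3 -c "
from h import *
rem((.554,.173,.223),71)"
```

```text
t 2.7167 pos [0.3484 0.4363 0.2222] yaw 71.84 rem mm [-186.1  277.4   -2.4] turn rad 0.015 F [0.3 0.5 0.5] open 0.999 q [ 39.8  25.   92.    0.3  62.7 -32.2] tilt 0.39
```

>>> send_rows:
  motion:
    - [[-22, 33, 0], 0.01]
    - [[-22, 33, 0], 0]
    - [[-22, 33, 0], 0]
    - [[-22, 33, 0], 0]
    - [[-22, 33, 0], 0]

```text
time_s: 3.13
position: [0.4751, 0.2721, 0.2224]
tcp_rot: [[0.32, 0.947, 0.004], [0.947, -0.32, 0.009], [0.01, 0.001, -1.0]]
force: [0.9, 0.8, -0.4]
opening: 1.002
```

```bash
python3 -c "
from h import *
rem((.554,.173,.223),71)"
```

```text
t 3.1333 pos [0.4751 0.2721 0.2224] yaw 71.34 rem mm [-68.6 106.4  -1.2] turn rad 0.006 F [ 0.9  0.8 -0.4] open 1.002 q [ 17.9  24.1  93.6   0.5  61.9 -53.7] tilt 0.55
```

>>> send_rows:
  motion:
    - [[-19, 28, 0], 0]
    - [[-19, 28, 0], 0]
    - [[-19, 28, 0], 0]
    - [[-12, 16, 0], 0]
    - [[0, 0, 0], 0]

```text
time_s: 3.55
position: [0.5574, 0.1619, 0.223]
tcp_rot: [[0.329, 0.944, 0.011], [0.944, -0.329, 0.007], [0.01, 0.008, -1.0]]
force: [-0.9, 0.2, 0.3]
opening: 1.002
```

```bash
python3 -c "
from h import *
from rig import capture
rem((.554,.173,.165),71)
c=capture('wrist');cv2.imwrite('pics/w1.png',c['image']);print(proj(c,(.554,.173,.198)))
k=np.array((.554,.173,.198));d=.03*np.array([np.cos(np.radians(-19)),np.sin(np.radians(-19)),0]);print(proj(c,k+d),proj(c,k-d))
"
```

```text
t 3.55 pos [0.5574 0.1619 0.223 ] yaw 70.82 rem mm [ 8.8 -7.4 58. ] turn rad -0.003 F [-0.9  0.2  0.3] open 1.002 q [  5.   26.4  89.2   0.4  63.7 -66. ] tilt 0.76
[294.42039481 229.93852332]
[293.89244404 271.65856069] [294.99432165 184.58533792]
```

View pics/w1.png

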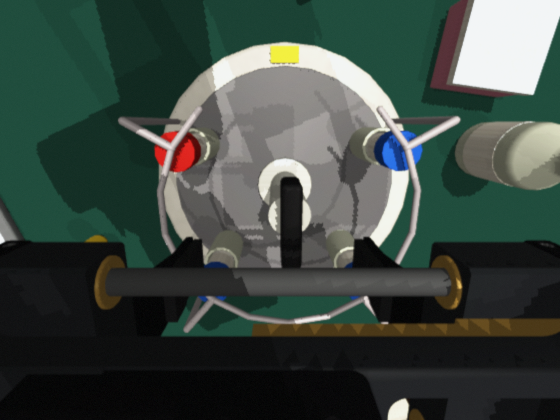

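>>> send_rows:
  motion:
    - [[9, -7, 0], 0]
    - [[0, 0, 20], 0]
    - [[0, 0, 20], 0]
    - [[0, 0, 17], 0]
    - [[0, 0, 0], 0]

```text
time_s: 4.02
position: [0.5488, 0.1831, 0.1662]
tcp_rot: [[0.325, 0.946, 0.011], [0.946, -0.325, 0.012], [0.015, 0.006, -1.0]]
force: [-0.6, 0.8, 0.8]
opening: 1.001
```

```bash
python3 -c "
from h import *
rem((.554,.173,.165),71)
"
```

```text
t 4.0167 pos [0.5488 0.1831 0.1662] yaw 71.03 rem mm [-7.9  8.2  1.2] turn rad 0.001 F [-0.6  0.8  0.8] open 1.001 q [  7.1  30.4  92.7   0.7  56.2 -64.4] tilt 0.93
```

>>> send_rows:
  motion:
    - [[-6, 6, 0], 0]
    - [[0, 0, 0], 0]
    - [[0, 0, 0], 0]
    - [[0, 0, 0], 0]
    - [[0, 0, 0], 0]

```text
time_s: 4.43
position: [0.5508, 0.1804, 0.1691]
tcp_rot: [[0.319, 0.948, 0.012], [0.948, -0.319, 0.014], [0.017, 0.007, -1.0]]
force: [-0.2, -0.1, 0.9]
opening: 1.001
```

```bash
python3 -c "
from h import *
rem((.554,.173,.165),71)
"
```

```text
t 4.4333 pos [0.5508 0.1804 0.1691] yaw 71.41 rem mm [-6.1  5.3  4.1] turn rad 0.007 F [-0.2 -0.1  0.9] open 1.001 q [  6.7  30.2  92.5   0.8  56.5 -65.1] tilt 1.06
```

>>> send_rows:
  motion:
    - [[-5, 5, 3], 0]
    - [[-3, 3, 3], 0]
    - [[0, 0, 0], 0]
    - [[0, 0, 0], 0]
    - [[0, 0, 0], 0]

```text
time_s: 4.85
position: [0.558, 0.1688, 0.1644]
tcp_rot: [[0.32, 0.947, 0.016], [0.947, -0.32, 0.014], [0.019, 0.011, -1.0]]
force: [0.2, -0.0, 0.1]
opening: 1.0
```

```bash
python3 -c "
from h import *
rem((.554,.173,.165),71)
"
```

```text
t 4.85 pos [0.558  0.1688 0.1644] yaw 71.35 rem mm [ 2.7 -5.1 -0.6] turn rad 0.006 F [ 0.2 -0.   0.1] open 1.0 q [  5.5  30.7  92.4   0.9  55.8 -66.3] tilt 1.24
```

>>> send_rows:
  motion:
    - [[1, -3, 0], 0]
    - [[0, 0, 0], 0]
    - [[0, 0, 0], 0]
    - [[0, 0, 0], 0]
    - [[0, 0, 0], 0]

```text
time_s: 5.27
position: [0.5549, 0.1708, 0.1642]
tcp_rot: [[0.32, 0.947, 0.016], [0.947, -0.32, 0.014], [0.018, 0.01, -1.0]]
force: [0.1, 0.2, -0.5]
opening: 0.997
```

```bash
python3 -c "
from h import *
rem((.554,.173,.165),71)
from rig import capture
for n in ('scene','wrist'):
  c=capture(n);cv2.imwrite('pics/%s2.png'%n,c['image'])
"
```

```text
t 5.2667 pos [0.5549 0.1708 0.1642] yaw 71.32 rem mm [ 1.8 -1.6 -0.8] turn rad 0.006 F [ 0.1  0.2 -0.5] open 0.997 q [  5.7  30.6  92.7   0.9  55.7 -66.1] tilt 1.21
```

View pics/wrist2.png

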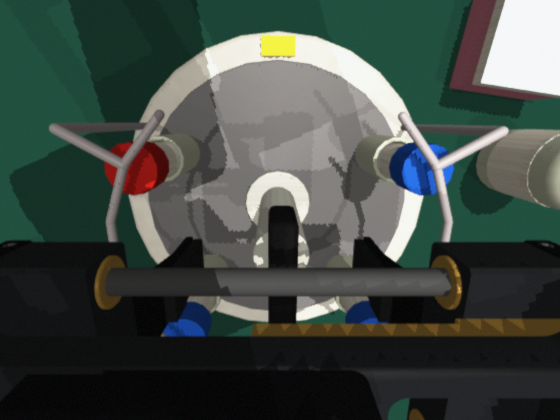

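The knob (283, 260) sits centred between the fingers (185 and 370); red cap is on the left at (137, 167), opening mark at (278, 45). Closing.

>>> send_rows:
  motion:
    - [[0, 0, 0], 0]
    - [[0, 0, 0], 0]
    - [[0, 0, 0], 0]
    - [[0, 0, 0], 0]
    - [[0, 0, 0], 0]
  gripper: 1

```text
time_s: 5.78
position: [0.555, 0.1709, 0.1642]
tcp_rot: [[0.32, 0.947, 0.016], [0.947, -0.32, 0.014], [0.019, 0.01, -1.0]]
force: [-0.5, -0.1, -0.0]
opening: 0.708
```

>>> send_rows:
  motion:
    - [[0, 0, 0], 0]
    - [[0, 0, 0], 0]
    - [[0, 0, 0], 0]
    - [[0, 0, 0], 0]
    - [[0, 0, 0], 0]

```text
time_s: 6.2
position: [0.5556, 0.1723, 0.1643]
tcp_rot: [[0.321, 0.947, 0.017], [0.947, -0.321, 0.017], [0.022, 0.011, -1.0]]
force: [0.2, 5.1, -1.4]
opening: 0.34
```

```bash
python3 -c "
from h import *
rem((.554,.173,.165),-9)
"
```

```text
t 6.2 pos [0.5556 0.1723 0.1643] yaw 71.26 rem mm [ 0.2 -1.7 -0.7] turn rad 1.401 F [ 0.2  5.1 -1.4] open 0.34 q [  5.8  30.6  92.7   1.1  55.6 -66.1] tilt 1.41
```

>>> send_rows:
  motion:
    - [[0, 0, 0], 0]
    - [[0, 0, 0], 0]
    - [[0, 0, 0], 0]
    - [[0, 0, 0], 0]
    - [[0, 0, 0], 0]

```text
time_s: 6.62
position: [0.5556, 0.1723, 0.1643]
tcp_rot: [[0.32, 0.947, 0.017], [0.947, -0.321, 0.017], [0.021, 0.011, -1.0]]
force: [-0.1, 0.5, -0.3]
opening: 0.339
```

```bash
python3 -c "
from h import *
rem((.554,.173,.165),-9)
"
```

```text
t 6.6167 pos [0.5556 0.1723 0.1643] yaw 71.31 rem mm [ 0.1 -1.7 -0.7] turn rad 1.402 F [-0.1  0.5 -0.3] open 0.339 q [  5.8  30.6  92.7   1.   55.6 -66.1] tilt 1.38
```

Opening 0.339 (~29 mm) is more than the 14 mm knob: the tips probably clamp the post just under the knob (TCP 0.164 < 0.166). Loosen, raise 9 mm, close again.

>>> send_rows:
  motion:
    - [[0, 0, 0], 0]
    - [[0, 0, 0], 0]
    - [[0, 0, -4], 0]
    - [[0, 0, -4], 0]
    - [[0, 0, 0], 0]
  gripper: 0.5

```text
time_s: 7.03
position: [0.555, 0.1714, 0.1728]
tcp_rot: [[0.32, 0.947, 0.016], [0.947, -0.321, 0.015], [0.02, 0.01, -1.0]]
force: [0.3, 0.1, 0.0]
opening: 0.492
```

```bash
python3 -c "
from h import *
rem((.554,.173,.173),71)
"
```

```text
t 7.0333 pos [0.555  0.1714 0.1728] yaw 71.31 rem mm [ 1.2 -1.5 -0.2] turn rad 0.005 F [0.3 0.1 0. ] open 0.492 q [  5.7  30.   92.3   0.9  56.8 -66.1] tilt 1.27
```

>>> send_rows:
  motion:
    - [[0, 0, 0], 0]
    - [[0, 0, 0], 0]
    - [[0, 0, 0], 0]
    - [[0, 0, 0], 0]
    - [[0, 0, 0], 0]
  gripper: 1

```text
time_s: 7.45
position: [0.5553, 0.1711, 0.1735]
tcp_rot: [[0.32, 0.947, 0.017], [0.947, -0.321, 0.015], [0.02, 0.011, -1.0]]
force: [-0.5, 0.1, 0.8]
opening: 0.204
```

```bash
python3 -c "
from h import *
rem((.554,.173,.173),-9)
"
```

```text
t 7.45 pos [0.5553 0.1711 0.1735] yaw 71.3 rem mm [ 1.4 -1.8  0.5] turn rad 1.402 F [-0.5  0.1  0.8] open 0.204 q [  5.7  29.9  92.3   0.9  56.8 -66.1] tilt 1.31
```

>>> send_rows:
  motion:
    - [[0, 0, 0], 0]
    - [[0, 0, 0], 0]
    - [[0, 0, 0], 0.04]
    - [[0, 0, 0], 0.08]
    - [[0, 0, 0], 0.1]

```text
time_s: 7.87
position: [0.5556, 0.1724, 0.1736]
tcp_rot: [[0.523, 0.852, 0.018], [0.852, -0.523, 0.015], [0.022, 0.007, -1.0]]
force: [-0.6, 1.2, 0.2]
opening: 0.161
```

```bash
python3 -c "
from h import *
rem((.554,.173,.173),-6)
"
```

```text
t 7.8667 pos [0.5556 0.1724 0.1736] yaw 58.45 rem mm [-0.3 -1.7  0.5] turn rad 1.125 F [-0.6  1.2  0.2] open 0.161 q [  5.8  29.9  92.2   0.9  56.8 -53.1] tilt 1.35
```

Opening 0.161 = 14 mm: on the knob. Turn on.

>>> send_rows:
  motion:
    - [[0, 0, 0], 0.1]
    - [[0, 0, 0], 0.1]
    - [[0, 0, 0], 0.1]
    - [[0, 0, 0], 0.1]
    - [[0, 0, 0], 0.1]

```text
time_s: 8.28
position: [0.5553, 0.1719, 0.1736]
tcp_rot: [[0.877, 0.479, 0.017], [0.479, -0.878, 0.011], [0.02, -0.002, -1.0]]
force: [-0.2, 1.7, 1.3]
opening: 0.157
```

>>> send_rows:
  motion:
    - [[0, 0, 0], 0.1]
    - [[0, 0, 0], 0.1]
    - [[0, 0, 0], 0.1]
    - [[0, 0, 0], 0.08]
    - [[0, 0, 0], 0]

```text
time_s: 8.7
position: [0.5549, 0.1716, 0.1735]
tcp_rot: [[0.994, 0.106, 0.015], [0.106, -0.994, 0.008], [0.016, -0.006, -1.0]]
force: [0.6, 2.2, -0.4]
opening: 0.161
```

```bash
python3 -c "
from h import *
from rig import bot,capture
rem((.554,.173,.173),-5)
print(bot.read_state()['moment'])
c=capture('wrist');cv2.imwrite('pics/w3.png',c['image'])
"
```

```text
t 8.7 pos [0.5549 0.1716 0.1735] yaw 6.06 rem mm [-0.7 -1.4  0.5] turn rad 0.193 F [ 0.6  2.2 -0.4] open 0.161 q [ 6.  29.9 92.1  0.4 57.  -0.3] tilt 0.99
[-0.24711972  0.07414934  0.60937775]
```

View pics/w3.png

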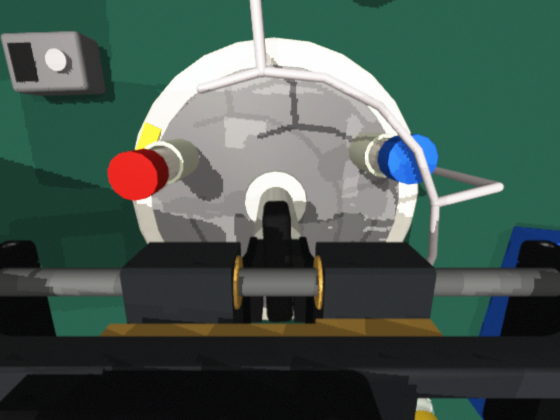

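>>> send_rows:
  motion:
    - [[0, 0, 0], 0.08]
    - [[0, 0, 0], 0.06]
    - [[0, 0, 0], 0.04]
    - [[0, 0, 0], 0.02]
    - [[0, 0, 0], 0]

```text
time_s: 9.17
position: [0.555, 0.1706, 0.1735]
tcp_rot: [[0.997, -0.072, 0.017], [-0.072, -0.997, 0.001], [0.016, -0.002, -1.0]]
force: [-0.2, 2.4, 0.2]
opening: 0.188
```

```bash
python3 -c "
from h import *
from rig import bot,capture
rem((.554,.173,.173),-5)
print(bot.read_state()['moment'])
c=capture('top');cv2.imwrite('pics/t3.png',cv2.resize(c['image'][120:310,130:290],None,fx=3,fy=3))
"
```

```text
t 9.1667 pos [0.555  0.1706 0.1735] yaw -4.15 rem mm [-1.2 -2.3  0.5] turn rad 0.015 F [-0.2  2.4  0.2] open 0.188 q [ 6.1 30.  92.1 -0.1 57.  10.3] tilt 0.95
[-0.162055    0.03083079  1.15806124]
```

View pics/t3.png

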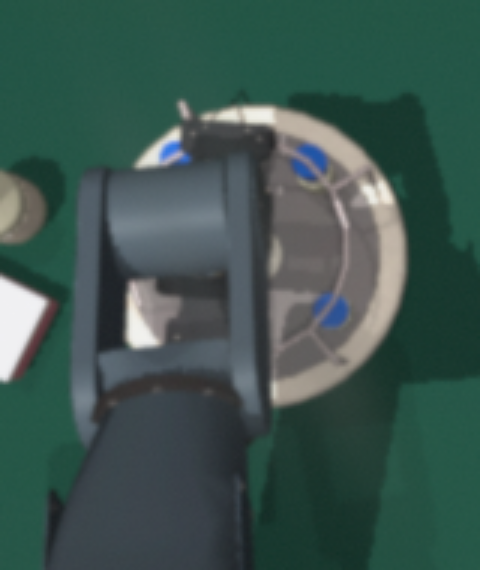

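At the stop (moment 1.16 N m, fingers spread by the twisted bar). Release and rise.

>>> send_rows:
  motion:
    - [[0, 0, 0], 0]
    - [[0, 0, 0], 0]
    - [[0, 0, 0], 0]
    - [[0, 0, 0], 0]
    - [[0, 0, -12], 0]
  gripper: 0.3

```text
time_s: 9.63
position: [0.5527, 0.1702, 0.1833]
tcp_rot: [[0.997, -0.08, 0.01], [-0.08, -0.997, 0.004], [0.01, -0.004, -1.0]]
force: [-0.1, -0.8, -0.1]
opening: 0.484
```

>>> send_rows:
  motion:
    - [[0, 0, -20], 0]
    - [[0, 0, -20], 0]
    - [[0, 0, -10], 0]
    - [[0, 0, 0], 0]
    - [[0, 0, 0], 0]

```text
time_s: 10.05
position: [0.5523, 0.1697, 0.2356]
tcp_rot: [[0.996, -0.086, 0.01], [-0.086, -0.996, 0.006], [0.009, -0.007, -1.0]]
force: [0.2, 0.4, -0.9]
opening: 0.697
```

```bash
python3 -c "
from h import *
from rig import bot,capture
rem((.459,.206,.22),71)
c=capture('wrist');cv2.imwrite('pics/w4.png',c['image'])
"
```

```text
t 10.05 pos [0.5523 0.1697 0.2356] yaw -4.92 rem mm [-96.2 -28.1  14.9] turn rad -1.325 F [ 0.2  0.4 -0.9] open 0.697 q [ 5.9 25.5 88.6  0.3 65.3 10.6] tilt 0.64
```

View pics/w4.png

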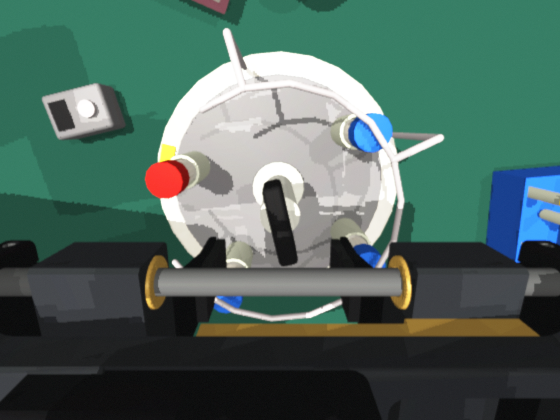

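```bash
python3 -c "
from h import *
from rig import bot,capture
c=capture('wrist')
print(ray(c,(167,179),.145)) 
hs=cv2.cvtColor(c['image'],cv2.COLOR_BGR2HSV);m=((hs[...,0]<8)|(hs[...,0]>172))&(hs[...,1]>150)&(hs[...,2]>80)
m[:, 250:]=0;m[:130]=0;m[230:]=0
(x,y),r=cv2.minEnclosingCircle(np.argwhere(m)[:,::-1].astype(np.float32));print(x,y,r,ray(c,(x,y),.145),ray(c,(x,y),.14))
"
```

```text
[0.46228023 0.20530394 0.145     ]
166.3372039794922 178.5 21.806663513183594 [0.46180555 0.20576924 0.145     ] [0.45993656 0.20510047 0.14      ]
```

>>> send_rows:
  motion:
    - [[0, 0, 0], -0.12]
    - [[0, 0, 0], -0.12]
    - [[0, 0, 0], -0.12]
    - [[0, 0, 0], -0.12]
    - [[0, 0, 0], -0.12]
  gripper: 0.3

```text
time_s: 10.57
position: [0.5485, 0.1693, 0.2287]
tcp_rot: [[0.859, 0.511, -0.003], [0.511, -0.859, 0.005], [-0.0, -0.006, -1.0]]
force: [-0.7, -0.8, -0.6]
opening: 0.705
```

>>> send_rows:
  motion:
    - [[0, 0, 0], -0.12]
    - [[0, 0, 0], -0.12]
    - [[0, 0, 0], -0.12]
    - [[0, 0, 0], -0.12]
    - [[0, 0, 0], -0.12]

```text
time_s: 10.98
position: [0.5445, 0.1689, 0.2214]
tcp_rot: [[0.398, 0.917, -0.017], [0.918, -0.398, 0.004], [-0.003, -0.017, -1.0]]
force: [-0.2, -0.4, -0.0]
opening: 0.701
```

```bash
python3 -c "
from h import *
rem((.459,.206,.22),71)
"
```

```text
t 10.9833 pos [0.5445 0.1689 0.2214] yaw 66.57 rem mm [  0.  -93.2   3. ] turn rad -0.077 F [-0.2 -0.4 -0. ] open 0.701 q [  5.8  26.4  89.5   0.4  65.  -60.9] tilt 0.98
```

>>> send_rows:
  motion:
    - [[0, -22, -1], -0.07]
    - [[1, -22, -1], 0]
    - [[1, -22, -1], 0]
    - [[0, -16, -1], 0]
    - [[0, 0, 0], 0]

```text
time_s: 11.4
position: [0.463, 0.1986, 0.2198]
tcp_rot: [[0.328, 0.944, -0.029], [0.945, -0.328, 0.002], [-0.007, -0.028, -1.0]]
force: [-0.5, 0.5, 0.3]
opening: 0.702
```

```bash
python3 -c "
from h import *
from rig import capture
rem((.460,.2055,.118),71)
c=capture('wrist');cv2.imwrite('pics/w5.png',c['image'])
"
```

```text
t 11.4 pos [0.463  0.1986 0.2198] yaw 70.87 rem mm [  6.3  -2.3 101.9] turn rad -0.002 F [-0.5  0.5  0.3] open 0.702 q [ 10.2  21.7  98.4   0.5  61.5 -60.9] tilt 1.66
```

View pics/w5.png

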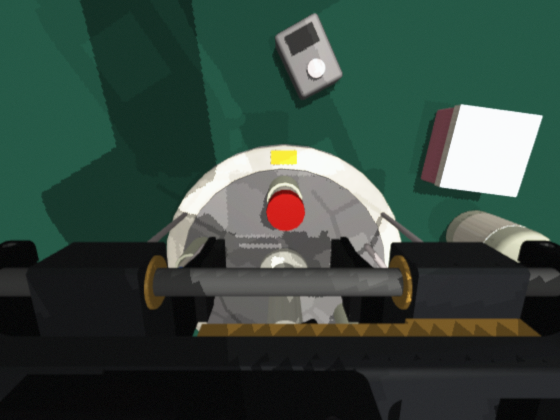

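>>> send_rows:
  motion:
    - [[4, 0, 0], 0]
    - [[0, 0, 20], 0]
    - [[0, 0, 20], 0]
    - [[0, 0, 12], 0]
    - [[0, 0, 0], 0]

```text
time_s: 11.87
position: [0.4731, 0.2023, 0.1658]
tcp_rot: [[0.33, 0.944, -0.017], [0.944, -0.33, 0.003], [-0.003, -0.017, -1.0]]
force: [-0.5, -0.0, -0.6]
opening: 0.7
```

```bash
python3 -c "
from h import *
from rig import capture
rem((.460,.2055,.118),71)
c=capture('wrist')
hs=cv2.cvtColor(c['image'],cv2.COLOR_BGR2HSV);m=((hs[...,0]<8)|(hs[...,0]>172))&(hs[...,1]>150)&(hs[...,2]>80)
m[:, 400:]=0;m[:,:150]=0
cv2.imwrite('pics/w6.png',c['image'])
(x,y),r=cv2.minEnclosingCircle(np.argwhere(m)[:,::-1].astype(np.float32));print(x,y,r,ray(c,(x,y),.145),ray(c,(x,y),.14))
"
```

```text
t 11.8667 pos [0.4731 0.2023 0.1658] yaw 70.74 rem mm [ -1.2 -12.6  48. ] turn rad -0.005 F [-0.5 -0.  -0.6] open 0.7 q [ 10.5  26.7 100.5   0.4  53.7 -60.5] tilt 1.01
275.72625732421875 217.71229553222656 26.466711044311523 [0.45616469 0.20497244 0.145     ] [0.45752342 0.20444939 0.14      ]
```

View pics/w6.png

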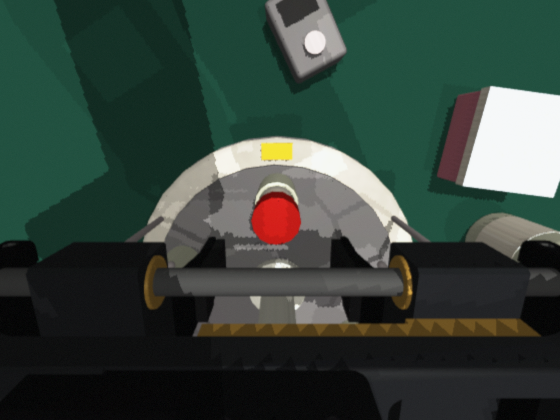

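>>> send_rows:
  motion:
    - [[0, -10, 0], 0]
    - [[0, -2, 5], 0]
    - [[0, 0, 5], 0]
    - [[0, 0, 0], 0]
    - [[0, 0, 0], 0]

```text
time_s: 12.33
position: [0.4651, 0.2069, 0.1579]
tcp_rot: [[0.331, 0.943, -0.01], [0.944, -0.331, 0.005], [0.001, -0.011, -1.0]]
force: [-0.3, 0.0, 0.1]
opening: 0.7
```

```bash
python3 -c "
from h import *
rem((.459,.2055,.118),71)
"
```

```text
t 12.3333 pos [0.4651 0.2069 0.1579] yaw 70.66 rem mm [-3.4 -4.8 39.9] turn rad -0.006 F [-0.3  0.   0.1] open 0.7 q [ 11.2  26.9 102.    0.5  51.6 -59.8] tilt 0.65
```

>>> send_rows:
  motion:
    - [[-2, -5, 8], 0]
    - [[-1, -2, 14], 0]
    - [[0, -1, 14], 0]
    - [[0, 0, 4], 0]
    - [[0, 0, 0], 0]

```text
time_s: 12.75
position: [0.4591, 0.2077, 0.1196]
tcp_rot: [[0.331, 0.944, -0.002], [0.944, -0.331, 0.006], [0.005, -0.004, -1.0]]
force: [-0.2, -0.2, -0.5]
opening: 0.697
```

```bash
python3 -c "
from h import *
rem((.459,.2055,.118),71)
from rig import capture
c=capture('wrist')
cv2.imwrite('pics/w7.png',c['image'])
"
```

```text
t 12.75 pos [0.4591 0.2077 0.1196] yaw 70.68 rem mm [-2.1  0.7  1.6] turn rad -0.006 F [-0.2 -0.2 -0.5] open 0.697 q [ 11.4  30.1 104.9   0.5  45.  -59.7] tilt 0.36
```

View pics/w7.png

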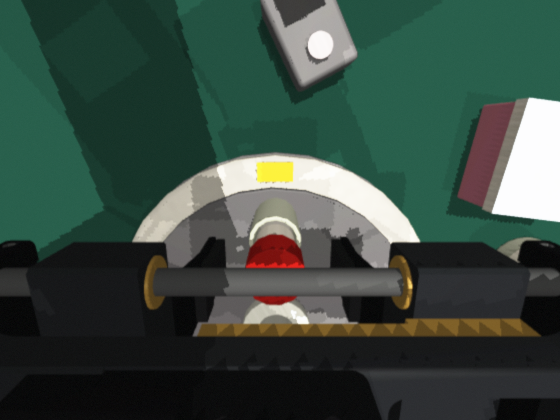

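The red cap at (275, 270) sits midway between the fingers (222 and 335), on the yellow-mark side. Close.

>>> send_rows:
  motion:
    - [[-1, 0, 2], 0]
    - [[0, 0, 0], 0]
    - [[0, 0, 0], 0]
    - [[0, 0, 0], 0]
    - [[0, 0, 0], 0]
  gripper: 1

```text
time_s: 13.22
position: [0.4613, 0.207, 0.1204]
tcp_rot: [[0.331, 0.944, 0.004], [0.944, -0.331, 0.007], [0.008, 0.002, -1.0]]
force: [-0.3, -0.1, -0.5]
opening: 0.407
```

>>> send_rows:
  motion:
    - [[0, 0, 0], 0]
    - [[0, 0, 0], 0]
    - [[0, 0, 0], 0]
    - [[0, 0, 0], 0]
    - [[0, 0, 0], 0]

```text
time_s: 13.63
position: [0.4614, 0.207, 0.1208]
tcp_rot: [[0.331, 0.944, 0.005], [0.944, -0.331, 0.007], [0.008, 0.002, -1.0]]
force: [0.3, -1.1, -0.1]
opening: 0.36
```

```bash
python3 -c "
from h import *
rem((.459,.2055,.118),71)
from rig import capture
c=capture('scene')
cv2.imwrite('pics/s7.png',cv2.resize(c['image'][170:370,240:440],None,fx=3,fy=3))
"
```

```text
t 13.6333 pos [0.4614 0.207  0.1208] yaw 70.68 rem mm [-2.3 -1.8  2.8] turn rad -0.006 F [ 0.3 -1.1 -0.1] open 0.36 q [ 11.3  30.  104.9   0.5  44.8 -59.8] tilt 0.5
```

View pics/s7.png

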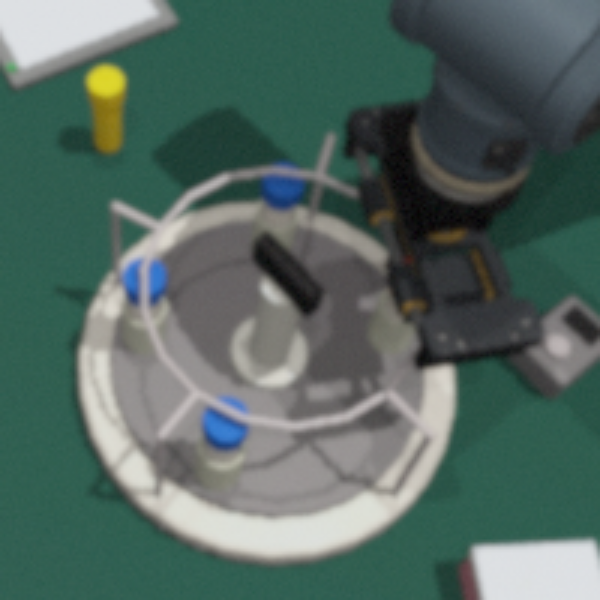

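>>> send_rows:
  motion:
    - [[0, 0, -12], 0]
    - [[0, 0, -14], 0]
    - [[0, 0, -14], 0]
    - [[0, 0, -14], 0]
    - [[0, 0, -14], 0]

```text
time_s: 14.1
position: [0.4594, 0.206, 0.1878]
tcp_rot: [[0.331, 0.944, -0.002], [0.944, -0.331, 0.006], [0.005, -0.004, -1.0]]
force: [0.9, 0.1, -0.5]
opening: 0.359
```

```bash
python3 -c "
from h import *
rem((.461,.207,.22),71)
"
```

```text
t 14.1 pos [0.4594 0.206  0.1878] yaw 70.66 rem mm [  1.6   1.1 -32.2] turn rad -0.006 F [ 0.9  0.1 -0.5] open 0.359 q [ 11.2  23.8 101.5   0.4  54.8 -59.7] tilt 0.36
```

>>> send_rows:
  motion:
    - [[0, 0, -20], 0]
    - [[0, 0, -20], 0]
    - [[0, 0, -20], 0]
    - [[0, -8, -12], 0]
    - [[-10, -15, 0], 0]

```text
time_s: 14.52
position: [0.4383, 0.2044, 0.2657]
tcp_rot: [[0.332, 0.943, 0.006], [0.943, -0.332, 0.008], [0.009, 0.003, -1.0]]
force: [0.2, 0.5, 0.1]
opening: 0.358
```

```bash
python3 -c "
from h import *
rem((.395,-.25,.26),90)
from rig import capture
c=capture('scene')
cv2.imwrite('pics/s8.png',cv2.resize(c['image'][120:370,190:440],None,fx=2.4,fy=2.4))
"
```

```text
t 14.5167 pos [0.4383 0.2044 0.2657] yaw 70.61 rem mm [-443.   110.     1.9] turn rad -0.338 F [0.2 0.5 0.1] open 0.358 q [ 11.5  15.9  99.    0.4  64.7 -59.3] tilt 0.54
```

View pics/s8.png

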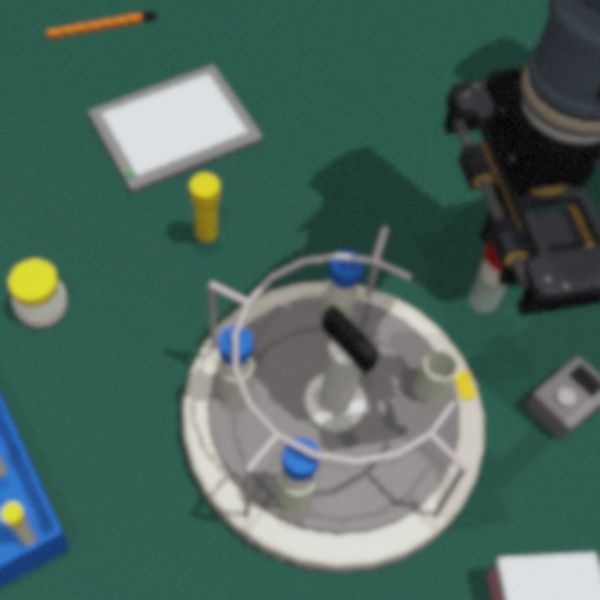

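Tube (crop 488, 275) is out of the cup and the empty cup (438, 375) stands at the yellow mark. Now to the near edge of the pad.

>>> send_rows:
  motion:
    - [[-34, 6, 0], -0.08]
    - [[-34, 5, 0], -0.08]
    - [[-35, 3, 0], -0.08]
    - [[-35, 1, 0], -0.08]
    - [[-35, 0, 0], -0.02]

```text
time_s: 14.98
position: [0.4154, 0.031, 0.2626]
tcp_rot: [[-0.034, 0.999, -0.003], [0.999, 0.034, 0.009], [0.009, -0.002, -1.0]]
force: [0.8, -0.6, -1.0]
opening: 0.361
```

```bash
python3 -c "
from h import *
rem((.395,-.25,.26),90)
"
```

```text
t 14.9833 pos [0.4154 0.031  0.2626] yaw 91.93 rem mm [-2.801e+02 -2.990e+01  2.000e-01] turn rad 0.034 F [ 0.8 -0.6 -1. ] open 0.361 q [ -11.5   10.7  107.2    0.5   62.4 -103.7] tilt 0.53
```

>>> send_rows:
  motion:
    - [[-35, -4, 0], 0.02]
    - [[-35, -4, 0], 0]
    - [[-35, -4, 0], 0]
    - [[-35, -4, 0], 0]
    - [[-35, -4, 0], 0]

```text
time_s: 15.4
position: [0.3963, -0.1522, 0.2596]
tcp_rot: [[-0.015, 1.0, -0.004], [1.0, 0.015, 0.011], [0.011, -0.004, -1.0]]
force: [0.3, -0.3, -1.1]
opening: 0.362
```

```bash
python3 -c "
from h import *
rem((.395,-.25,.26),90)
"
```

```text
t 15.4 pos [ 0.3963 -0.1522  0.2596] yaw 90.84 rem mm [-97.8  -2.8  -1.4] turn rad 0.015 F [ 0.3 -0.3 -1.1] open 0.362 q [ -36.4   11.8  106.3    0.4   62.5 -127.4] tilt 0.64
```

>>> send_rows:
  motion:
    - [[-28, -1, 0], 0.01]
    - [[-28, -1, 0], 0]
    - [[-22, 0, 20], 0]
    - [[0, 0, 25], 0]
    - [[0, 0, 25], 0]

```text
time_s: 15.82
position: [0.3972, -0.2468, 0.19]
tcp_rot: [[0.007, 1.0, 0.007], [1.0, -0.007, -0.003], [-0.003, 0.007, -1.0]]
force: [-0.1, 0.5, -0.2]
opening: 0.357
```

```bash
python3 -c "
from h import *
rem((.395,-.25,.084),90)
from rig import capture
for n in ('scene','top'):
  c=capture(n)
  cv2.imwrite('pics/%s9.png'%n,c['image'])
"
```

```text
t 15.8167 pos [ 0.3972 -0.2468  0.19  ] yaw 89.62 rem mm [ -2.9  -2.9 106. ] turn rad -0.007 F [-0.1  0.5 -0.2] open 0.357 q [ -45.7   20.9  106.4    0.2   52.3 -135.4] tilt 0.44
```

View pics/scene9.png

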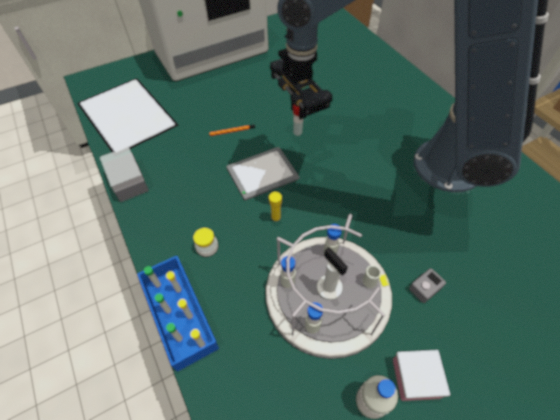

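>>> send_rows:
  motion:
    - [[0, -2, 25], 0]
    - [[0, 0, 25], 0]
    - [[0, 0, 25], 0]
    - [[0, 0, 15], 0]
    - [[0, 0, 0], 0]

```text
time_s: 16.33
position: [0.3959, -0.2446, 0.0983]
tcp_rot: [[0.004, 1.0, 0.004], [1.0, -0.004, 0.001], [0.001, 0.004, -1.0]]
force: [-0.5, -0.5, -1.2]
opening: 0.356
```

```bash
python3 -c "
from h import *
rem((.395,-.25,.081),90)
from rig import capture
for n in ('scene','top'):
  c=capture(n)
  p=proj(c,(.42,-.25,.05)).astype(int);i=c['image'][max(0,p[1]-60):p[1]+60,p[0]-60:p[0]+60]
  cv2.imwrite('pics/%s10.png'%n,cv2.resize(i,None,fx=4,fy=4)); print(p)
  for q in((.395,-.25,.005),(.424,-.25,.012)): print((proj(c,q)-p+60)*4)
"
```

```text
t 16.3333 pos [ 0.3959 -0.2446  0.0983] yaw 89.79 rem mm [-5.4 -1.  17.3] turn rad -0.004 F [-0.5 -0.5 -1.2] open 0.356 q [ -45.6   30.4  111.2    0.3   38.3 -135.7] tilt 0.21
[289 151]
[270.60194109 271.25512402]
[238.38643954 278.85445426]
[359 250]
[231.12967911 272.63727744]
[232.26224522 234.07281785]
```

View pics/scene10.png

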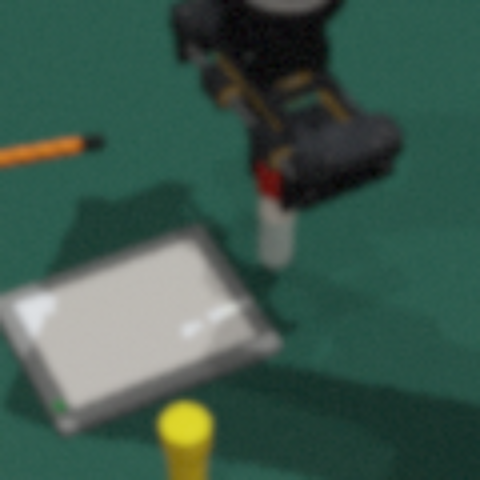

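>>> send_rows:
  motion:
    - [[-2, 0, 6], 0]
    - [[0, 0, 6], 0]
    - [[0, 0, 3], 0]
    - [[0, 0, 0], 0]
    - [[0, 0, 0], 0]

```text
time_s: 16.85
position: [0.4003, -0.2502, 0.089]
tcp_rot: [[0.002, 1.0, 0.014], [1.0, -0.002, -0.01], [-0.01, 0.014, -1.0]]
force: [-0.1, -0.5, 0.4]
opening: 0.362
```

```bash
python3 -c "
from h import *
rem((.395,-.25,.081),90)
"
```

```text
t 16.85 pos [ 0.4003 -0.2502  0.089 ] yaw 89.88 rem mm [ 0.2 -5.4  8. ] turn rad -0.002 F [-0.1 -0.5  0.4] open 0.362 q [ -45.7   31.5  111.3    0.3   36.3 -135.9] tilt 0.97
```

>>> send_rows:
  motion:
    - [[0, -3, 6], 0]
    - [[0, 0, 3], 0]
    - [[0, 0, 0], 0]
    - [[0, 0, 0], 0]
    - [[0, 0, 0], 0]

```text
time_s: 17.27
position: [0.3972, -0.2505, 0.0797]
tcp_rot: [[0.002, 1.0, 0.015], [1.0, -0.002, -0.01], [-0.01, 0.015, -1.0]]
force: [-0.6, -1.1, -0.6]
opening: 0.355
```

```bash
python3 -c "
from h import *
rem((.395,-.25,.081),90)
"
```

```text
t 17.2667 pos [ 0.3972 -0.2505  0.0797] yaw 89.87 rem mm [ 0.4 -2.2 -1.4] turn rad -0.002 F [-0.6 -1.1 -0.6] open 0.355 q [ -46.    32.5  112.     0.3   34.5 -136.2] tilt 1.02
```

>>> send_rows:
  motion:
    - [[0, 9, 0], 0]
    - [[0, 9, 0], 0]
    - [[0, 9, 0], 0]
    - [[0, 0, 0], 0]
    - [[0, 0, 0], 0]

```text
time_s: 17.68
position: [0.4255, -0.25, 0.08]
tcp_rot: [[0.0, 1.0, 0.01], [1.0, -0.0, -0.009], [-0.009, 0.01, -1.0]]
force: [-3.0, -0.9, -0.1]
opening: 0.356
```

```bash
python3 -c "
from h import *
rem((.395,-.25,.081),90)
from rig import capture
for n in ('scene',):
  c=capture(n)
  p=(289,151);i=c['image'][max(0,p[1]-60):p[1]+60,p[0]-60:p[0]+60]
  cv2.imwrite('pics/%s11.png'%n,cv2.resize(i,None,fx=4,fy=4)); print(p)
"
```

```text
t 17.6833 pos [ 0.4255 -0.25    0.08  ] yaw 89.98 rem mm [ -0.1 -30.5  -1.3] turn rad -0.0 F [-3.  -0.9 -0.1] open 0.356 q [-4.350e+01  3.360e+01  1.084e+02  1.000e-01  3.730e+01 -1.335e+02] tilt 0.78
(289, 151)
```

View pics/scene11.png

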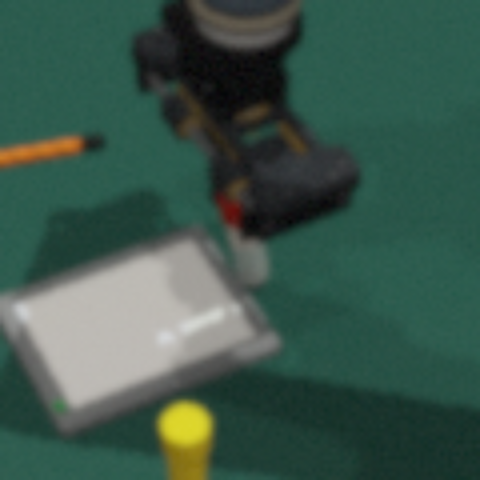

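>>> send_rows:
  motion:
    - [[0, 7, 1], 0]
    - [[0, 7, 2], 0]
    - [[0, 7, 3], 0]
    - [[0, 6, 3], 0]
    - [[0, 0, 0], 0]

```text
time_s: 18.15
position: [0.4541, -0.2492, 0.0709]
tcp_rot: [[0.001, 1.0, 0.009], [1.0, -0.001, -0.007], [-0.007, 0.009, -1.0]]
force: [-2.0, -0.6, 2.9]
opening: 0.36
```

```bash
python3 -c "
from h import *
rem((.47,-.25,.06),90)
from rig import capture
for n in ('scene','top'):
  c=capture(n)
  p=(289,151) if n=='scene' else (359,250);i=c['image'][max(0,p[1]-60):p[1]+60,p[0]-60:p[0]+60]
  cv2.imwrite('pics/%s12.png'%n,cv2.resize(i,None,fx=4,fy=4)); print(p)
"
```

```text
t 18.15 pos [ 0.4541 -0.2492  0.0709] yaw 89.95 rem mm [-0.7 15.8 11.1] turn rad -0.001 F [-2.  -0.6  2.9] open 0.36 q [ -41.1   35.7  105.1    0.    38.6 -131.1] tilt 0.64
(289, 151)
(359, 250)
```

View pics/scene12.png

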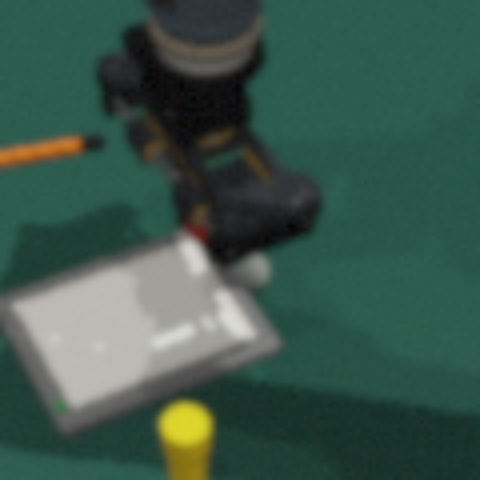

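>>> send_rows:
  motion:
    - [[0, 6, 3], 0]
    - [[0, 6, 4], 0]
    - [[0, 5, 4], 0]
    - [[0, 4, 4], 0]
    - [[0, 0, 0], 0]

```text
time_s: 18.67
position: [0.4778, -0.2497, 0.0556]
tcp_rot: [[0.003, 1.0, 0.012], [1.0, -0.003, -0.008], [-0.008, 0.012, -1.0]]
force: [-0.6, -0.1, 1.2]
opening: 0.352
```

```bash
python3 -c "
from h import *
rem((.47,-.25,.06),90)
from rig import capture
for n in ('scene','top'):
  c=capture(n)
  p=(289,151) if n=='scene' else (359,250);i=c['image'][max(0,p[1]-60):p[1]+60,p[0]-60:p[0]+60]
  cv2.imwrite('pics/%s13.png'%n,cv2.resize(i,None,fx=4,fy=4)); print(p)
"
```

```text
t 18.6667 pos [ 0.4778 -0.2497  0.0556] yaw 89.83 rem mm [-0.3 -7.8 -4.5] turn rad -0.003 F [-0.6 -0.1  1.2] open 0.352 q [-3.950e+01  3.820e+01  1.025e+02  1.000e-01  3.850e+01 -1.294e+02] tilt 0.82
(289, 151)
(359, 250)
```

View pics/scene13.png

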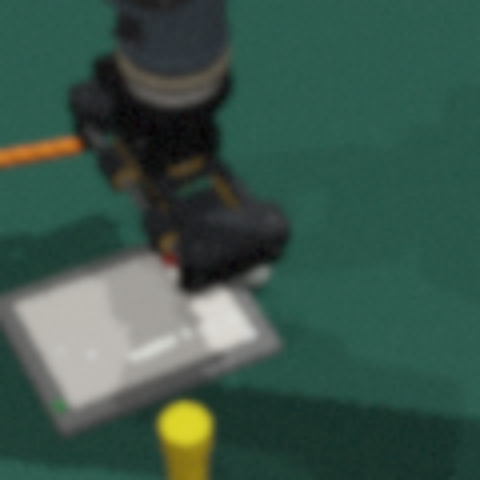

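Geometry (edge contact vs grip point) says about 50° lean. Lift and check.

>>> send_rows:
  motion:
    - [[0, 0, -15], 0]
    - [[0, 0, -25], 0]
    - [[0, 6, -30], 0]
    - [[0, 8, -30], 0]
    - [[0, 8, -25], 0]

```text
time_s: 19.18
position: [0.4939, -0.2459, 0.1775]
tcp_rot: [[0.006, 1.0, -0.0], [1.0, -0.006, 0.003], [0.003, -0.0, -1.0]]
force: [1.4, -1.1, -0.9]
opening: 0.362
```

```bash
python3 -c "
from h import *
rem((.545,-.25,.19),90)
from rig import capture
for n in ('scene','top'):
  c=capture(n)
  p=(289,151) if n=='scene' else (359,250);i=c['image'][max(0,p[1]-80):p[1]+60,p[0]-70:p[0]+70]
  cv2.imwrite('pics/%s14.png'%n,cv2.resize(i,None,fx=4,fy=4))
"
```

```text
t 19.1833 pos [ 0.4939 -0.2459  0.1775] yaw 89.67 rem mm [ -3.7  51.1 -12.5] turn rad -0.006 F [ 1.4 -1.1 -0.9] open 0.362 q [-3.810e+01  2.800e+01  9.530e+01  1.000e-01  5.680e+01 -1.279e+02] tilt 0.17
```

View pics/scene14.png

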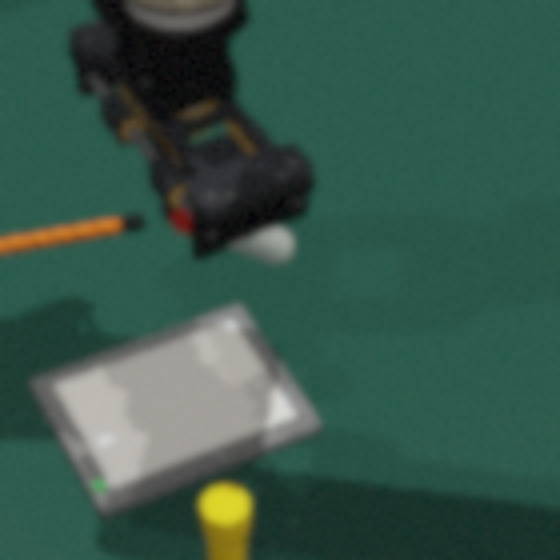

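View pics/top14.png

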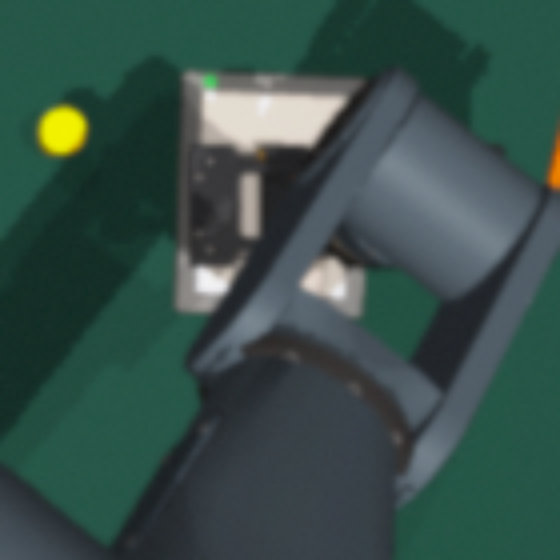

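>>> send_rows:
  motion:
    - [[-2, 15, -5], 0]
    - [[-1, 15, -4], 0]
    - [[0, 12, 0], 0]
    - [[0, 3, 0], 0]
    - [[0, 0, 0], 0]

```text
time_s: 19.7
position: [0.542, -0.2506, 0.1872]
tcp_rot: [[0.006, 1.0, 0.008], [1.0, -0.006, -0.002], [-0.002, 0.008, -1.0]]
force: [0.4, 0.2, -0.1]
opening: 0.359
```

>>> send_rows:
  motion:
    - [[0, 0, 0], 0]
    - [[0, 0, 0], 0]
    - [[0, 0, 0], 0]
    - [[0, 0, 0], 0]
    - [[0, 0, 0], 0]

```text
time_s: 20.12
position: [0.5374, -0.249, 0.1836]
tcp_rot: [[0.007, 1.0, 0.0], [1.0, -0.007, 0.003], [0.003, 0.0, -1.0]]
force: [0.6, 0.6, 0.1]
opening: 0.361
```

```bash
python3 -c "
from h import *
rem((.545,-.25,.19),90)
from rig import capture,bot
c=capture('scene')
s=bot.read_state();R=s['tcp_rot'];g=s['position']-R[:,2]*.0187
o=(210,70);i=cv2.resize(c['image'][o[1]:o[1]+120,o[0]:o[0]+120],None,fx=5,fy=5,interpolation=cv2.INTER_CUBIC);j=i.copy()
for th,col in((32,(255,0,0)),(45,(0,255,0)),(58,(0,0,255))):
  a=np.radians(th);ax=np.array([np.sin(a),0,np.cos(a)]);b=g-.0945*ax;t=g+.0055*ax
  P=[((proj(c,p)-o)*5) for p in(b,t)];print(th,P)
  # bottom rim
  u=np.array([np.cos(a),0,-np.sin(a)]);v=np.array([0,1,0])
  pts=np.array([(proj(c,b+.0125*(np.cos(k)*u+np.sin(k)*v))-o)*5 for k in np.linspace(0,6.28,30)]).astype(int)
  cv2.polylines(j,[pts],True,col,1);cv2.line(j,tuple(P[0].astype(int)),tuple(P[1].astype(int)),col,1)
cv2.imwrite('pics/s15.png',i);cv2.imwrite('pics/s15o.png',j)
"
```

```text
t 20.1167 pos [ 0.5374 -0.249   0.1836] yaw 89.58 rem mm [-0.9  7.6 -6.4] turn rad -0.007 F [0.6 0.6 0.1] open 0.361 q [ -35.7   30.4   89.1    0.2   60.6 -125.4] tilt 0.16
32 [array([296.86616098, 363.47223161]), array([200.44702365, 282.47788538])]
45 [array([322.57132839, 335.73524376]), array([198.86859179, 284.25009921])]
58 [array([343.07066079, 305.23289871]), array([197.66780249, 286.17713567])]
```

View pics/s15.png

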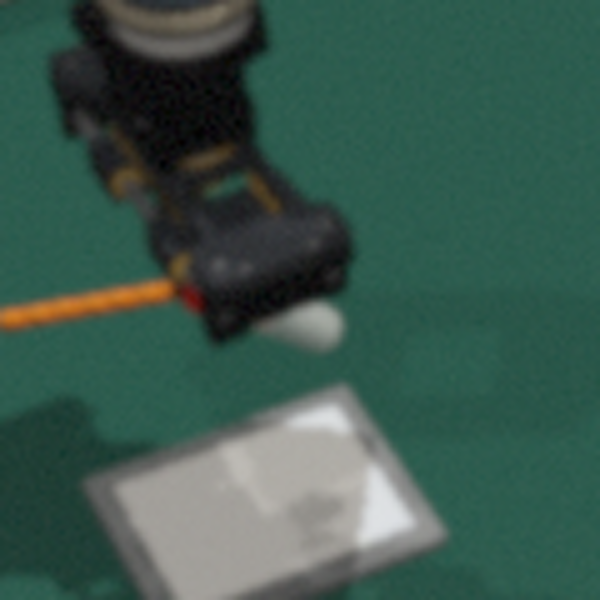

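View pics/s15o.png

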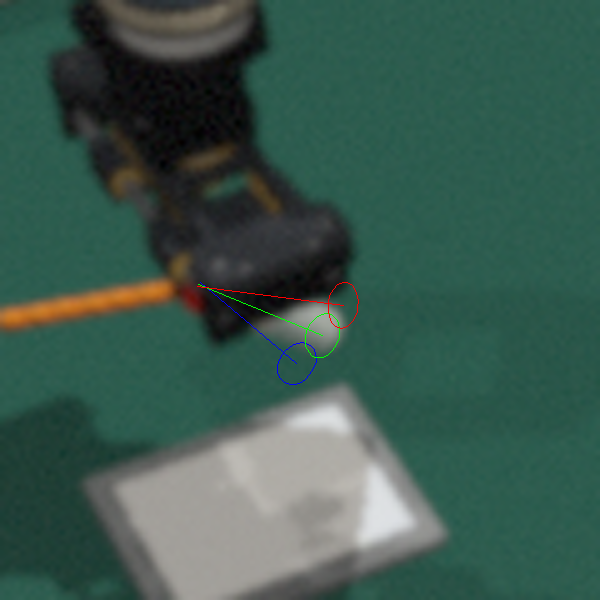

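>>> send_rows:
  motion:
    - [[0, 5, 0], 0]
    - [[0, 0, 0], 0]
    - [[0, 0, 0], 0]
    - [[0, 0, 0], 0]
    - [[0, 0, 0], 0]

```text
time_s: 20.58
position: [0.543, -0.2493, 0.184]
tcp_rot: [[0.008, 1.0, 0.001], [1.0, -0.008, 0.002], [0.002, 0.001, -1.0]]
force: [0.3, -0.1, -0.6]
opening: 0.359
```

>>> send_rows:
  motion:
    - [[0, 0, 0], 0]
    - [[0, 0, 0], 0]
    - [[0, 0, 0], 0]
    - [[0, 0, 0], 0]
    - [[0, 0, 0], 0]

```text
time_s: 21.0
position: [0.543, -0.2492, 0.1841]
tcp_rot: [[0.007, 1.0, 0.001], [1.0, -0.007, 0.002], [0.002, 0.001, -1.0]]
force: [-0.1, 0.2, -0.6]
opening: 0.356
```

```bash
python3 -c "
from h import *
rem((.545,-.25,.19),90)
from rig import capture,bot
print(bot.read_state()['qvel'].round(2))
c=capture('top')
cv2.imwrite('pics/t16.png',cv2.resize(c['image'][120:310,100:400],None,fx=2.6,fy=2.6))
c=capture('scene')
cv2.imwrite('pics/s16.png',cv2.resize(c['image'][70:190,210:330],None,fx=4,fy=4))
rem((.545,-.25,.19),90)
"
```

```text
t 21.0 pos [ 0.543  -0.2492  0.1841] yaw 89.57 rem mm [-0.8  2.  -5.9] turn rad -0.007 F [-0.1  0.2 -0.6] open 0.356 q [ -35.4   30.7   88.4    0.2   60.9 -125.1] tilt 0.14
[-0.02 -0.02 -0.    0.    0.07 -0.03]
t 21.1 pos [ 0.543  -0.2492  0.1841] yaw 89.57 rem mm [-0.8  2.  -5.9] turn rad -0.007 F [-0.5  0.1 -0.8] open 0.356 q [ -35.4   30.7   88.4    0.2   60.9 -125.1] tilt 0.14
```

View pics/t16.png

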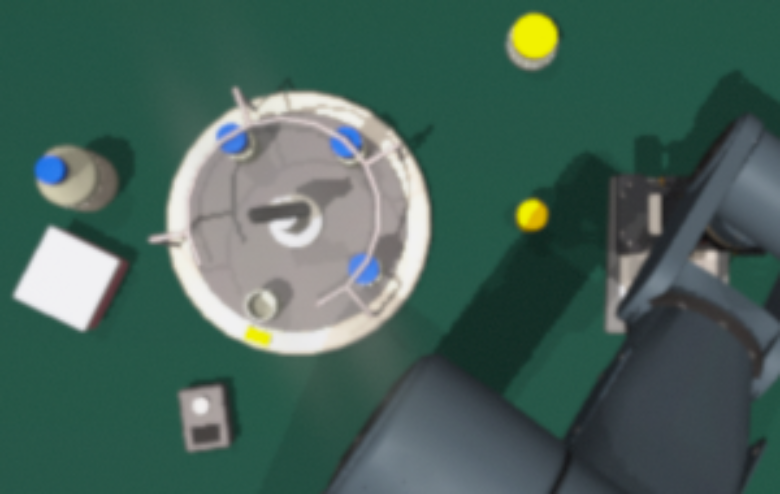

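View pics/s16.png

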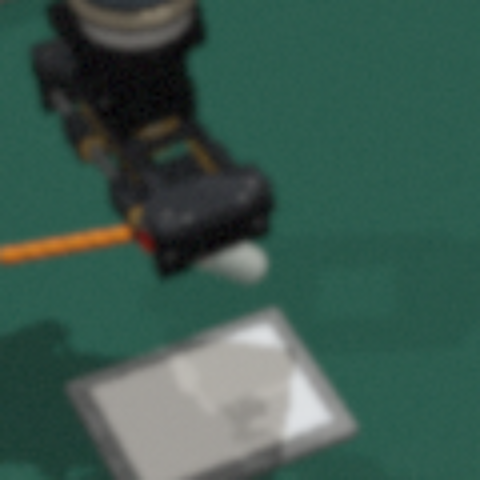

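```bash
python3 -c "
from h import *
from rig import capture
c=capture('top')
p=ray(c,(200.8,236.2),.095);print(p,np.degrees(np.arctan2(p[1]-.173,p[0]-.554)))
for px in ((232,138),(346,141),(364,268)):
  q=ray(c,(100+px[0]/2.6,120+px[1]/2.6),.145);print(q,np.degrees(np.arctan2(q[1]-.173,q[0]-.554)))
"
```

```text
[0.46255202 0.20416859 0.095     ] 161.17913781158302
[0.63463742 0.22904532 0.145     ] 34.80040800393297
[0.63107172 0.10945366 0.145     ] -39.50589351894662
[0.49769556 0.09055265 0.145     ] -124.32971263276254
```

The blue tubes have turned by -63.3, -63.3 and -62.7° (about -1.10 rad), so the rotor is at its stop. Handing in.

```bash
python3 -c "
from rig import bot
print(bot.hand_in())
print(bot.read_state()['position'],bot.read_state()['opening'])"
```

```text
the job is handed in; nothing more can be done
None
the job is handed in; nothing more can be done
```

I turned the carousel clockwise by its knob to the -1.1 stop. I then drew the red-capped tube out at the opening and leaned it by swinging its lower end against the near edge of the light pad. I handed the job in at about 21 s with the tube still held over the pad; no verdict is reported.

What the last checks showed:
- **Rotor:** it had turned about -63° (-1.10 rad), judged from the three blue caps. The empty cup stands at the yellow mark.
- **Lean:** about 48°, from overlaying the tube's outline on one scene picture. A geometric estimate at the pad edge gave about 50°, so both fit the 32 to 58° window.
- **Position:** the tube's centre was about 4 mm from the pad's centre horizontally and about 0.17 m above the bench, worked out from the arm pose and the lean.
- **Grip and stillness:** the fingers were open 31 mm, which matches the cap, and the joint speeds were near zero. I did not measure grip force on the tube directly.
- **Other things:** in the last pictures the blue tubes were in their cups, and the bystanders still in view stood where they began. The yellow look-alike tube was not touched.

**What went wrong on the way:** the first grip on the knob closed at 29 mm, most likely on the post beneath it. I loosened, raised the gripper 9 mm and gripped again at 14 mm.

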